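# Load a microtube rack past the spring gate of a tube reader

### The job

Load the blue tube rack into the tube reader: press the long yellow pedal down with one fingertip so that the red gate sinks into the chute floor, and keep holding it down while the other finger pushes the rack along the chute, over the gate, until it is fully home against the white reader. Then take the hand away so that the gate springs up again behind the rack. The gate must never touch the rack, the rack is only pushed (never picked up), and the things standing beside the chute are left alone.

Things in the scene. Friction and masses are not known exactly. Their poses are not given: they have to be found in the camera images.
- chute: Fixed loading chute. Origin on the bench, on the chute's centre line, under the gate. x: push direction, to the reader; y: left of it, to the pedal; z up. Grey floor at z = 40 mm from x = -205 (open end) to 118 mm (reader). Walls 4 mm thick, inner faces at y = -25 mm (top z = 56) and +25 mm (top z = 66).
- rack: Loose blue rack of capped microtubes, 100 mm long (x), 44 wide (y), block 34 high, 46 to the cap tops, 0.15 to 0.31 kg. Origin at the centre of its underside. Starts on the floor of the chute's open part, its x along the chute's x, its front 20 to 55 mm before the gate. Home, its origin is at chute x = 68 mm.
- gate (a joint): Lever carrying the red gate and the yellow pedal, on an axle along chute x at chute y = -41, z = 22 mm. 0 rad: gate closed (up); grows as the pedal goes down; stop at 0.40. Above 0.27 rad the gate is wholly below the chute floor. A spring (about 3 N at the pedal's middle when closed, 4 N when open) shuts it when let go.
- gate_top (a point): Highest point of the red gate blade, next to the left wall. The blade is 5 mm thick, chute x = -2.5 to 2.5 mm. Closed, it slopes up across the chute to about 17 mm above the floor at the left wall; pressed, it sinks through a slot in the floor.
- pedal_mid (a point): Point on the yellow pedal's top, mid-width, at chute x = -80 mm; moves with it. Pedal 270 x 64 x 8 mm, chute x -215 to 55 mm; pressing works anywhere along it. Closed, its top slopes from z = 83 mm at chute y = 29 to z = 103 at y = 90. At 0.32 rad it is level: top z = 58 mm, chute y 45 to 109 mm (mid-width 6 mm higher at 0.27 rad, 9 mm lower at 0.40).
- stop (a point): Centre of the reader's face that stops the rack, at chute x = 118 mm, z = 60 mm. The white reader fills chute x 118 to 200, y -70 to 45 mm and is 85 mm high.
- reagent: Bystander: amber bottle, 48 mm diameter, 95 mm high; origin at the centre of its underside.
- beaker: Bystander: glass beaker, 56 mm diameter, 70 mm high; origin at the centre of its underside.
- tipbox: Bystander: red box with a clear lid, 62 x 46 x 46 mm; origin at the centre of its underside.

How it is judged:
By the outcome, as a careful person would: the job done as asked, in the order asked, and still so for the second after the job is handed in, with the robot touching nothing.
It also fails if it takes over 38 s, if anything falls off the work surface, if the arm or the gripper's body presses on something with over 40 N, if the wrist force passes 120 N, or if a joint passes its speed limit or range.

### The arm

A 6-joint arm with a two-finger parallel gripper is mounted at the origin on the work surface. World frame = base frame: x ahead of the robot, y to its left, z up, the work surface at z = 0. Lengths are in m, angles in rad, forces in N, time in s.
With the tool pointing down it reaches from about 0.325 to 0.9 m from the base axis. Payload 6.1 kg.
Tool frame: the origin (TCP) lies midway between the tips of the shut fingers; the grasp point (between the pads) lies behind it (manip.grip_point_offset is the z of the grasp point in the tool frame, in m); z points along the fingers, y is the line along which they close (so a half turn about z gives the same grasp; the last joint's range is limited). The gripper opens to 85 mm and grips with 20 to 120 N. Pads are 22 mm wide; open, the fingers measure 114 mm over their backs; the gripper's body (76 mm by 85 mm) begins 54 mm behind the grasp point. The pads swing forward as they close: fully open they stand 13 mm farther back than shut.
Start: joints at [-1.235, 0.22, 1.526, -0, 1.395, -0.126], TCP at [0.278, -0.56, 0.231] pointing down, gripper open.
Joint ranges: [-2.98, 2.98], [-0.91, 2.08], [0.09, 2.57], [-1.24, 4.39], [0.2, 2.65], [-2.68, 2.68]. Speed limits (rad/s): [2.57, 2.57, 3.01, 3.14, 3.14, 3.14].

### API

Orientations are given as a unit quaternion [x, y, z, w].
In Python, from cell import manip gives the robot as it stands.
- The arm moves only by the shell command python3 -m creep 'ROWS'. ROWS is JSON, a list that holds one entry, the list of rows, each a list of 7 numbers: the shift along the tool's x, y, z in mm, then the turn, a rotation vector about the tool's x, y, z in degrees, then the finger opening in mm, from 0 to 85.4. A call has 1 to 10 rows; each row shifts and turns the commanded pose from where the row before left it, along the tool's axes as they then stand; what a row does not reach is not made up. A row lasts 1/10 s, in which the tool goes at most 50 mm and 8.59 degrees, less where a joint would pass 70% of its speed; a pose out of reach is approached as far as the arm can. A call with a gripper value outside its range is refused whole. The fingers move at their own pace and stop on an object; the grip force is fixed at half the most. Time passes only in rows, so rows that do not move let the fingers close. It gives the time, the measured TCP pose, the force, the opening and the grip force at its end, in the units of the state.
- manip.observe(): the state, without advancing time (a new reading comes with each control period).
- manip.read_camera(name): name is "scene" or "top"; returns a dict with "color" (400x640x3 uint8, blue, green, red), "fx", "fy", "cx", "cy" (pixels), "k1" (the pictures are not rectified: a ray, as slopes to the right and down, at radius r is drawn at 1 + k1 r^2 times it, then the intrinsics apply), "cam_to_world" (4x4, takes a point from camera to world coordinates). Camera axes: x right, y up, looking along -z (the intrinsics and any distortion apply to the point x, -y, -z); pixel columns grow to the right and rows downward; lengths in m; the calibration is good to about 2 mm. A picture is of the moment at which its call begins. There is no depth.
- manip.close_job(): hands the job in; it is judged then, once.
The state is a dict: "time_s": time; "joints": joint angles; "qd": joint speeds; "tau": joint torques, N m; "tool_pos": TCP position; "orientation": TCP orientation; "contact_force": force on the tool from outside, world axes, zero at the start; "ft_torque": the same for the moment, N m; "grip_width": finger opening in m; "finger_force": force on a finger pad.
Only numpy, scipy, OpenCV 4.12 (cv2) and the standard library are available. Lean on these libraries where they do the work, as an engineer would, in place of code of your own. Each camera call takes 0.05 s, during which the arm holds its last target. There are 200 camera calls.

## Working session

There is one attempt and no reset: what is moved stays moved. The work goes in short steps, Python scripts to look and compute and a shell command to move; the robot and the scene stay as the last step left them, time stands still between calls to the robot, and variables do not carry over. Pictures are saved under pics/ and viewed, at most 10 in all, crops included, and the job is handed in when it is done.

```bash
ls; mkdir -p pics; python3 - <<'E'
from cell import manip
import cv2
print(manip.observe(), manip.grip_point_offset)
for n in("scene","top"):
    d=manip.read_camera(n);cv2.imwrite(f"pics/{n}0.png",d["color"]);print({k:v for k,v in d.items() if k!="color"})
E
```

```text
pics
{'time_s': 0.0, 'joints': array([-1.23507588e+00,  2.21239212e-01,  1.52762828e+00,  1.50956626e-05,
        1.39471961e+00, -1.26084020e-01]), 'qd': array([ 4.28444029e-04,  2.58585231e-04, -1.62755495e-03, -2.56164195e-03,
       -1.29862089e-05,  4.38900232e-04]), 'tau': array([-9.73727765e-10, -4.96896136e+01, -3.89395809e+01, -9.18996489e-05,
        1.10543586e-02, -1.03871855e-05]), 'tool_pos': array([ 0.27828189, -0.5589365 ,  0.23018207]), 'orientation': array([ 9.73460130e-01,  2.28854499e-01, -9.69466617e-05, -9.92525833e-04]), 'contact_force': array([ 0.1063656 , -0.24934119,  0.32117352]), 'ft_torque': array([-0.01192748,  0.01718206, -0.00586538]), 'finger_force': 0.0, 'grip_width': 0.08520566679136972} -0.0187
{'fx': 383.7799114197786, 'fy': 383.7799114197786, 'cx': 314.49822332969563, 'cy': 195.87900128793274, 'k1': -0.06421911829440141, 'cam_to_world': array([[-0.23669027, -0.59162873,  0.77068357,  1.11941707],
       [ 0.97149591, -0.1333637 ,  0.19598424,  0.14773153],
       [-0.01316869,  0.7951035 ,  0.60633078,  0.48376763],
       [ 0.        ,  0.        ,  0.        ,  1.        ]])}
{'fx': 399.1576589530357, 'fy': 399.1576589530357, 'cx': 317.99475280488525, 'cy': 196.30229371132174, 'k1': -0.04911054883402449, 'cam_to_world': array([[ 0.04598572,  0.97404135, -0.22165011,  0.43714956],
       [-0.9989249 ,  0.04614056, -0.00448212, -0.00508981],
       [ 0.00586129,  0.22161793,  0.97511596,  0.76124741],
       [ 0.        ,  0.        ,  0.        ,  1.        ]])}
```

View pics/scene0.png

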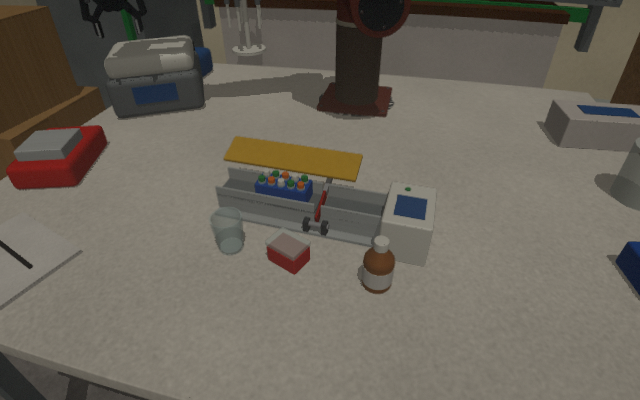

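View pics/top0.png

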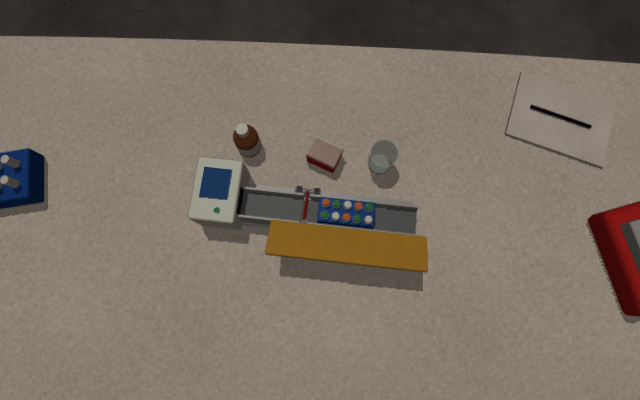

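```bash
python3 - <<'E'
import cv2
a=cv2.imread("pics/top0.png")[150:280,180:440];cv2.imwrite("pics/c1.png",cv2.resize(a,None,fx=3,fy=3,interpolation=cv2.INTER_CUBIC))
a=cv2.imread("pics/scene0.png")[130:270,205:445];cv2.imwrite("pics/c2.png",cv2.resize(a,None,fx=3,fy=3,interpolation=cv2.INTER_CUBIC))
E
```

```text
(no output)
```

View pics/c1.png

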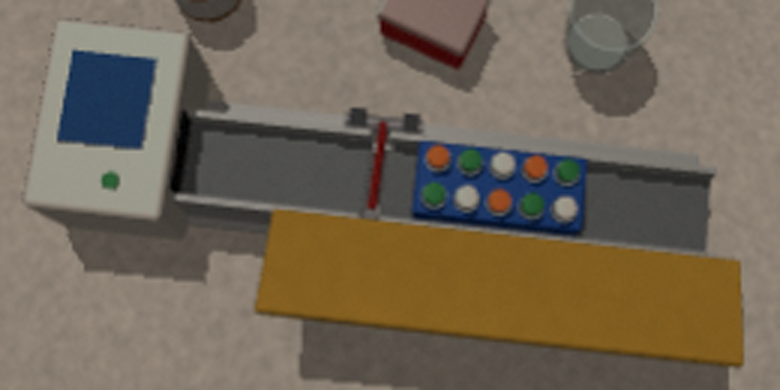

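View pics/c2.png

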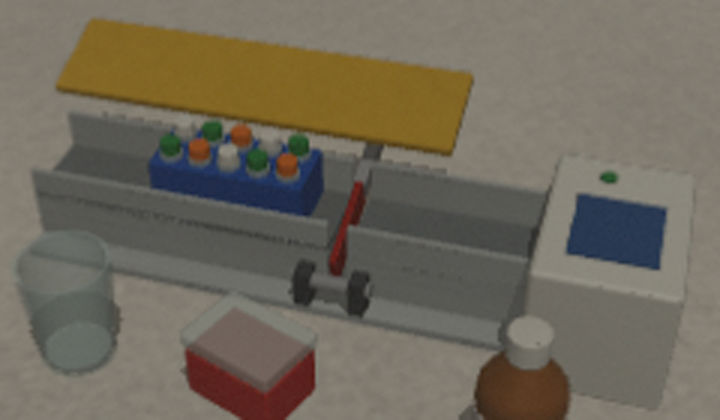

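```bash
cat > h.py <<'E'
import numpy as np, cv2
from cell import manip
from scipy.optimize import least_squares
from scipy.spatial.transform import Rotation as R
def proj(d,P):
    M=np.linalg.inv(d["cam_to_world"]); p=(np.c_[P,np.ones(len(P))]@M.T)[:,:3]
    s=np.c_[p[:,0],-p[:,1]]/-p[:,2:]; s=s*(1+d["k1"]*(s**2).sum(1))[:,None]
    return s*d["fx"]+[d["cx"],d["cy"]]
def c2w(q,P):
    c,s=np.cos(q[2]),np.sin(q[2]); P=np.atleast_2d(P).astype(float)
    return np.c_[q[0]+c*P[:,0]-s*P[:,1],q[1]+s*P[:,0]+c*P[:,1],P[:,2]]/1 
def uncrop(p,o): return (np.array(p)+.5)/3-.5+o
E
cat > m.py <<'E'
from h import *
T=manip.read_camera("top");S=manip.read_camera("scene")
ped=[(55,29,83),(55,90,103),(-215,29,83),(-215,90,103)]
rd=[(200,-70,85),(118,-70,85),(118,45,85),(200,45,85)]
P=np.array(ped+rd)/1e3
t=uncrop([(272,211),(257,311),(741,261),(742,361),(58,20),(188,35),(160,216),(27,205)],(180,150))
s=uncrop([(455,146),(471,72),(58,87),(93,18),(693,172),(533,275),(563,157),(693,172)],(205,130)); s[4]=uncrop([(682,298)],(205,130))[0]
f=lambda q:np.r_[(proj(T,c2w(q,P))-t).ravel(),(proj(S,c2w(q,P))-s).ravel()]
r=least_squares(f,[.48,0.05,1.57],loss="soft_l1");q=r.x;print("chute",q,np.degrees(q[2]));print(f(q).reshape(-1,2).round(1).tolist())
caps=uncrop([(438,157),(471,160),(503,164),(536,167),(569,171),(433,194),(467,198),(500,201),(533,204),(566,208)],(180,150)).mean(0)
g=lambda v:proj(T,c2w(q,[v[0],v[1],.085]))[0]-caps
print("rack",least_squares(g,[-.1,0]).x)
np.save("q.npy",q)
o=manip.observe();print(o["tool_pos"],o["time_s"])
E
python3 m.py
```

```text
chute [0.57279108 0.02141206 1.50643381] 86.31229924225978
[[-0.0, -1.0], [-1.4, 0.2], [0.0, -0.4], [1.0, 1.7], [-1.6, -1.0], [0.3, -1.1], [-0.5, 2.3], [-3.1, 0.6], [-1.7, 1.6], [0.5, 0.1], [-1.8, -0.4], [-1.0, -0.5], [0.8, 0.6], [-2.4, -1.6], [-1.6, -2.2], [1.3, 0.3]]
rack [-0.07443118 -0.00019052]
[ 0.27835005 -0.55915255  0.23057454] 0.2
```

```bash
python3 -m creep '[[[0,0,0,0,0,-7.5,70],[0,0,0,0,0,-7.5,70],[0,0,0,0,0,-7.5,70],[0,0,0,0,0,-7.5,70],[0,0,0,0,0,-7.5,70],[0,0,0,0,0,-7.5,70],[0,0,0,0,0,-7.5,70],[0,0,0,0,0,-7.3,70],[0,0,0,0,0,0,70]]]'
cat > rel.py <<'E'
from h import *
q=np.load("q.npy");o=manip.observe();Rt=R.from_quat(o["orientation"]);c,s=np.cos(q[2]),np.sin(q[2])
d=o["tool_pos"][:2]-q[:2]
print("t",o["time_s"],"chute-frame TCP mm",np.round([1e3*(c*d[0]+s*d[1]),1e3*(-s*d[0]+c*d[1]),1e3*o["tool_pos"][2]],1),"F",o["contact_force"].round(1),"w",o["grip_width"])
M=Rt.as_matrix();print("yaw",np.degrees(np.arctan2(M[1,0],M[0,0]))-np.degrees(q[2]),"tilt",M[:,2].round(3))
tg=np.r_[c2w(q,[-.155,.040,0])[0][:2],.15]
print("tool shift to (-155,40,150):",(1e3*M.T@(tg-o["tool_pos"])).round(1))
E
python3 rel.py
```

```text
time_s: 1.1
tool_pos: [0.2784, -0.5594, 0.231]
orientation: [0.729, 0.684, 0.0, -0.0]
contact_force: [0.7, -0.4, 0.6]
grip_width: 0.0702
finger_force: 0.0
t 1.1 chute-frame TCP mm [-598.5  256.4  231. ] F [ 0.7 -0.4  0.6] w 0.07019504874152713
yaw 0.012460912540618097 tilt [-0.     0.001 -1.   ]
tool shift to (-155,40,150): [443.4 216.5  81.2]
```

```bash
python3 -m creep '[[[44,21.5,8,0,0,0,70],[44,21.5,8,0,0,0,70],[44,21.5,8,0,0,0,70],[44,21.5,8,0,0,0,70],[44,21.5,8,0,0,0,70],[44,21.5,8,0,0,0,70],[44,21.5,8,0,0,0,70],[44,21.5,8,0,0,0,70],[44,21.5,8,0,0,0,70],[44,21.5,8,0,0,0,70]]]'
python3 -m creep '[[[0,0,0,0,0,0,70],[0,0,0,0,0,0,70]]]'
python3 rel.py; python3 - <<'E'
from h import *
q=np.load("q.npy");T=manip.read_camera("top");S=manip.read_camera("scene")
a=cv2.resize(T["color"][140:290,260:460],None,fx=2,fy=2,interpolation=2);b=cv2.resize(S["color"][90:260,200:400],None,fx=2,fy=2,interpolation=2)
cv2.imwrite("pics/p2.png",np.vstack([a,b])[:600]);print(a.shape,b.shape)
E
```

```text
time_s: 2.1
tool_pos: [0.5224, -0.1326, 0.1512]
orientation: [0.731, 0.682, 0.0, 0.0]
contact_force: [0.9, -0.7, -0.0]
grip_width: 0.0701
finger_force: 0.0
time_s: 2.3
tool_pos: [0.5218, -0.1333, 0.1509]
orientation: [0.73, 0.684, -0.0, -0.0]
contact_force: [-0.1, 0.2, 0.4]
grip_width: 0.07
finger_force: 0.0
t 2.3 chute-frame TCP mm [-157.6   40.9  150.9] F [-0.1  0.2  0.4] w 0.06998411925642946
yaw -0.023735502096329242 tilt [-0.001 -0.    -1.   ]
tool shift to (-155,40,150): [2.6 0.9 0.9]
(300, 400, 3) (340, 400, 3)
```

View pics/p2.png

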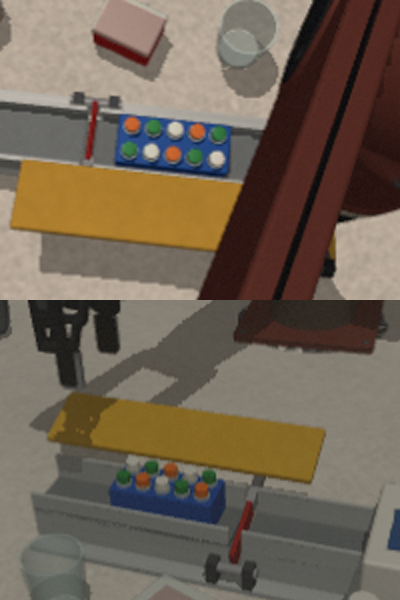

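```bash
python3 -m creep '[[[0.5,0,15,0,0,0,70],[0.5,0,15,0,0,0,70],[0.5,0,10,0,0,0,70],[0,0,5,0,0,0,70],[0,0,0,0,0,0,70]]]'
python3 -m creep '[[[0,0,7,0,0,0,70],[0,0,7,0,0,0,70],[0,0,7,0,0,0,70],[0,0,7,0,0,0,70],[0,0,5,0,0,0,70],[0,0,0,0,0,0,70],[0,0,0,0,0,0,70]]]'
python3 rel.py; python3 - <<'E'
from h import *
S=manip.read_camera("scene")
cv2.imwrite("pics/p3.png",cv2.resize(S["color"][70:260,200:440],None,fx=3,fy=3,interpolation=2))
E
```

```text
time_s: 2.9
tool_pos: [0.5208, -0.1329, 0.1047]
orientation: [0.73, 0.683, -0.001, -0.001]
contact_force: [-0.3, 0.4, 1.3]
grip_width: 0.0697
finger_force: 0.0
time_s: 3.6
tool_pos: [0.5219, -0.1329, 0.0733]
orientation: [0.73, 0.684, 0.0, -0.0]
contact_force: [-1.3, -0.5, 3.0]
grip_width: 0.0701
finger_force: 1.4
t 3.6 chute-frame TCP mm [-157.3   40.8   73.3] F [-1.3 -0.5  3. ] w 0.07011096804761703
yaw -0.057679883931712084 tilt [ 0.  0. -1.]
tool shift to (-155,40,150): [  2.3   0.8 -76.7]
```

View pics/p3.png

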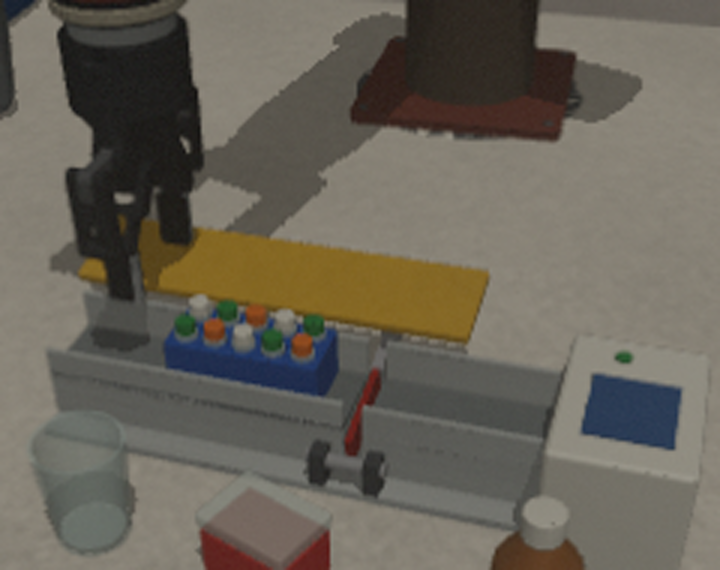

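```bash
python3 -m creep '[[[0,0,6,0,0,0,70],[0,0,6,0,0,0,70],[0,0,6,0,0,0,70],[0,0,5,0,0,0,70],[0,0,4,0,0,0,70],[0,0,0,0,0,0,70],[0,0,0,0,0,0,70]]]'
python3 rel.py; python3 - <<'E'
from h import *
S=manip.read_camera("scene")
cv2.imwrite("pics/p4.png",cv2.resize(S["color"][110:260,200:390],None,fx=4,fy=4,interpolation=2))
E
```

```text
time_s: 4.35
tool_pos: [0.5215, -0.1328, 0.0461]
orientation: [0.73, 0.684, -0.0, -0.0]
contact_force: [-3.4, 0.1, 4.6]
grip_width: 0.0702
finger_force: 2.3
t 4.35 chute-frame TCP mm [-157.2   41.3   46.1] F [-3.4  0.1  4.6] w 0.07018310388862098
yaw -0.05805039667386325 tilt [-0.001  0.    -1.   ]
tool shift to (-155,40,150): [   2.3    1.2 -103.9]
```

View pics/p4.png

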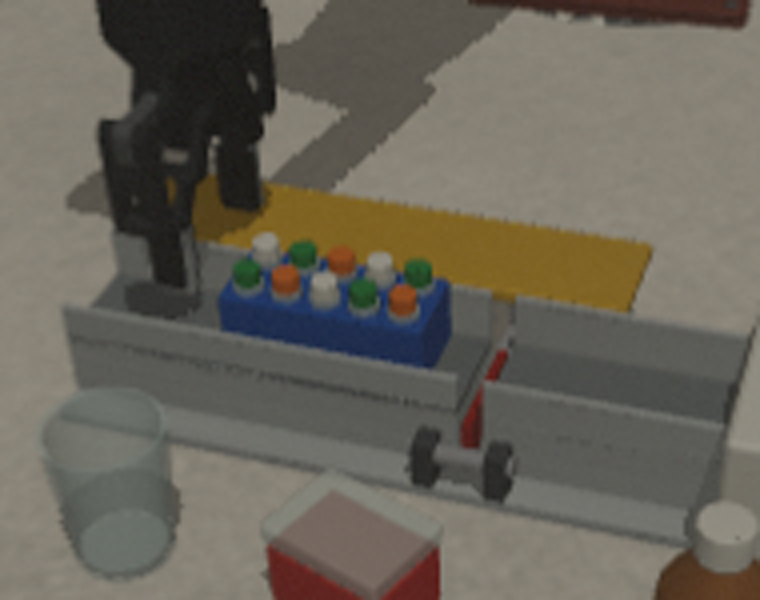

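```bash
python3 - <<'E'
from h import *
q=np.load("q.npy");S=manip.read_camera("scene")
ax=np.array([-41,22.])
def pt(x,y0,z0,a): # y0,z0 closed
    v=np.array([y0,z0])-ax; c,s=np.cos(a),np.sin(a)
    v=np.array([c*v[0]+s*v[1],-s*v[0]+c*v[1]])+ax
    return [x,v[0],v[1]]
for a in (0,.2,.27,.32,.36,.4):
    P=np.array([pt(55,90,103,a),pt(55,29,83,a),pt(-2.5,25,57,a),pt(2.5,25,57,a)])
    print(a,P[:,1:].round(0).tolist(),((proj(S,c2w(q,P/1e3))-[200,110]+.5)*4-.5).round().tolist())
print(((proj(S,c2w(q,np.array([[0,25,40],[0,-25,40],[0,25,66]])/1e3))-[200,110]+.5)*4-.5).round())
E
```

```text
0 [[90.0, 103.0], [29.0, 83.0], [25.0, 57.0], [25.0, 57.0]] [[650.0, 176.0], [620.0, 281.0], [496.0, 311.0], [506.0, 313.0]]
0.2 [[103.0, 75.0], [40.0, 68.0], [31.0, 43.0], [31.0, 43.0]] [[652.0, 211.0], [624.0, 295.0], [500.0, 328.0], [510.0, 330.0]]
0.27 [[107.0, 65.0], [43.0, 62.0], [32.0, 38.0], [32.0, 38.0]] [[652.0, 225.0], [624.0, 301.0], [500.0, 335.0], [510.0, 337.0]]
0.32 [[109.0, 58.0], [45.0, 58.0], [33.0, 34.0], [33.0, 34.0]] [[652.0, 235.0], [625.0, 307.0], [501.0, 340.0], [511.0, 342.0]]
0.36 [[110.0, 52.0], [46.0, 54.0], [33.0, 32.0], [33.0, 32.0]] [[652.0, 244.0], [625.0, 311.0], [501.0, 344.0], [511.0, 346.0]]
0.4 [[111.0, 46.0], [47.0, 51.0], [33.0, 29.0], [33.0, 29.0]] [[652.0, 253.0], [625.0, 315.0], [501.0, 349.0], [511.0, 351.0]]
[[501. 341.]
 [471. 405.]
 [501. 297.]]
```

```bash
python3 -m creep '[[[0,0,2,0,0,0,70],[3,0,0,0,0,0,70],[5,0,0,0,0,0,70],[5,0,0,0,0,0,70],[4,0,0,0,0,0,70],[3,0,0,0,0,0,70],[3,0,0,0,0,0,70],[4,0,0,0,0,0,70],[5,0,0,0,0,0,70],[5,0,0,0,0,0,70]]]'
python3 rel.py; python3 - <<'E'
from h import *
S=manip.read_camera("scene")
cv2.imwrite("pics/p5.png",cv2.resize(S["color"][110:260,200:390],None,fx=4,fy=4,interpolation=2))
E
```

```text
time_s: 5.45
tool_pos: [0.5244, -0.0959, 0.0444]
orientation: [0.73, 0.684, -0.0, 0.0]
contact_force: [-0.1, -4.3, 4.5]
grip_width: 0.0698
finger_force: 2.7
t 5.45 chute-frame TCP mm [-120.2   40.8   44.4] F [-0.1 -4.3  4.5] w 0.06977271256960138
yaw -0.06316537913141929 tilt [ 0. -0. -1.]
tool shift to (-155,40,150): [ -34.8    0.9 -105.6]
```

View pics/p5.png

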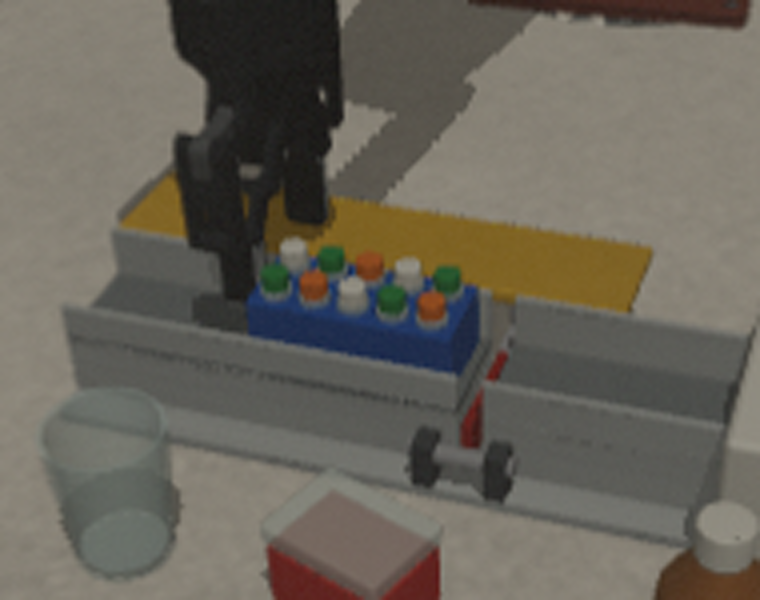

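```bash
python3 -m creep '[[[6,0,0,0,0,0,70],[6,0,0,0,0,0,70],[6,0,0,0,0,0,70],[6,0,0,0,0,0,70],[6,0,0,0,0,0,70],[6,0,0,0,0,0,70],[6,0,0,0,0,0,70],[6,0,0,0,0,0,70],[6,0,0,0,0,0,70],[6,0,0,0,0,0,70]]]'
python3 rel.py
```

```text
time_s: 6.5
tool_pos: [0.5281, -0.0357, 0.0444]
orientation: [0.73, 0.684, -0.0, 0.0]
contact_force: [0.1, -5.5, 6.2]
grip_width: 0.0699
finger_force: 2.9
t 6.5 chute-frame TCP mm [-59.9  40.9  44.4] F [ 0.1 -5.5  6.2] w 0.06986734596118137
yaw -0.044536215989552375 tilt [-0. -0. -1.]
tool shift to (-155,40,150): [ -95.1    1.  -105.6]
```

```bash
python3 -m creep '[[[6,0,0,0,0,0,70],[6,0,0,0,0,0,70],[6,0,0,0,0,0,70],[6,0,0,0,0,0,70],[6,0,0,0,0,0,70],[6,0,0,0,0,0,70],[6,0,0,0,0,0,70],[5,0,0,0,0,0,70],[4,0,0,0,0,0,70],[3,0,0,0,0,0,70]]]'
python3 -m creep '[[[2,0,0,0,0,0,70],[2,0,0,0,0,0,70],[2,0,0,0,0,0,70]]]'
python3 rel.py
```

```text
time_s: 7.5
tool_pos: [0.5315, 0.0182, 0.0443]
orientation: [0.73, 0.684, -0.0, -0.0]
contact_force: [-1.3, -5.4, 5.4]
grip_width: 0.0699
finger_force: 3.1
time_s: 7.8
tool_pos: [0.5318, 0.024, 0.0443]
orientation: [0.73, 0.684, -0.0, -0.0]
contact_force: [-0.9, -5.8, 6.2]
grip_width: 0.07
finger_force: 3.1
t 7.8 chute-frame TCP mm [-0.1 41.  44.3] F [-0.9 -5.8  6.2] w 0.06997953575934934
yaw -0.04536081818623927 tilt [-0. -0. -1.]
tool shift to (-155,40,150): [-155.     1.1 -105.6]
```

```bash
python3 -m creep '[[[1.5,0,0,0,0,0,70],[1.5,0,0,0,0,0,70],[1,0,0,0,0,0,70]]]' | grep -E "pos|contact"
python3 -m creep '[[[1,0,0,0,0,0,70],[1,0,0,0,0,0,70]]]'| grep -E "pos|contact"
python3 -m creep '[[[1,0,0,0,0,0,70],[0,0,0,0,0,0,70]]]'| grep -E "pos|contact"
```

```text
tool_pos: [0.5321, 0.028, 0.0443]
contact_force: [-1.4, -5.7, 5.6]
tool_pos: [0.5322, 0.0299, 0.0443]
contact_force: [-0.4, -5.2, 6.5]
tool_pos: [0.5323, 0.031, 0.0443]
contact_force: [0.1, -4.2, 5.5]
```

```bash
python3 -m creep '[[[1,0,0,0,0,0,70],[1,0,0,0,0,0,70]]]' | grep -E "pos|contact"
python3 -m creep '[[[0.7,0,0,0,0,0,70],[0.7,0,0,0,0,0,70]]]'| grep -E "pos|contact"
```

```text
tool_pos: [0.5324, 0.0316, 0.0443]
contact_force: [-2.4, -14.4, 5.9]
tool_pos: [0.5325, 0.0316, 0.0444]
contact_force: [-2.1, -19.3, 6.5]
```

```bash
python3 - <<'E'
from h import *
S=manip.read_camera("scene")
cv2.imwrite("pics/p6.png",cv2.resize(S["color"][130:270,260:450],None,fx=4,fy=4,interpolation=2))
E
```

```text
(no output)
```

View pics/p6.png

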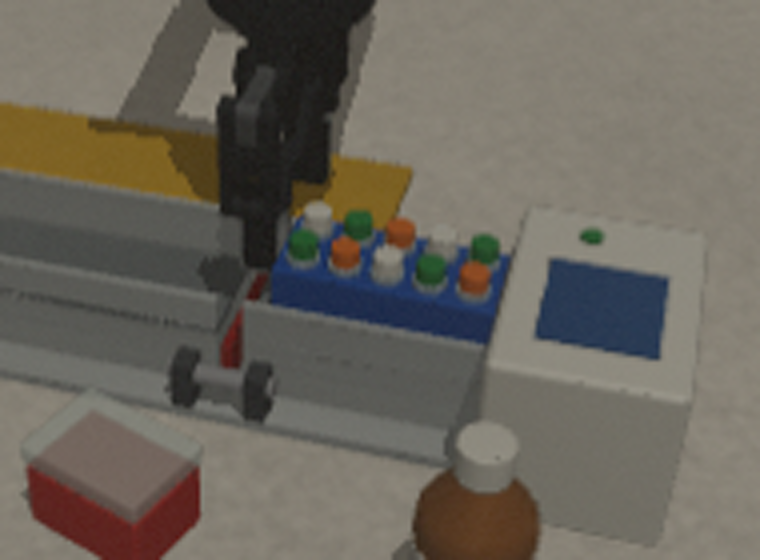

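```bash
python3 -m creep '[[[-2,0,0,0,0,0,70],[-2,0,0,0,0,0,70],[-2,0,0,0,0,0,70],[0,0,-5,0,0,0,70],[0,0,-7,0,0,0,70],[0,0,-8,0,0,0,70],[0,0,-8,0,0,0,70],[0,0,-8,0,0,0,70],[0,0,-8,0,0,0,70],[0,0,-8,0,0,0,70]]]'
python3 -m creep '[[[0,0,-15,0,0,0,70],[0,0,-25,0,0,0,70],[0,0,-40,0,0,0,70],[-10,0,-40,0,0,0,70],[-40,0,-20,0,0,0,70],[-40,0,0,0,0,0,70],[-40,0,0,0,0,0,70],[-40,0,0,0,0,0,70],[-40,0,0,0,0,0,70],[0,0,0,0,0,0,70]]]'
python3 -m creep '[[[-40,0,0,0,0,0,70],[-40,0,0,0,0,0,70],[0,0,0,0,0,0,70],[0,0,0,0,0,0,70]]]'
python3 - <<'E'
from h import *
S=manip.read_camera("scene");T=manip.read_camera("top")
a=cv2.resize(S["color"][130:270,200:450],None,fx=3,fy=3,interpolation=2)[:400];b=cv2.resize(T["color"][140:290,180:430],None,fx=3,fy=3,interpolation=2)[:450]
a=cv2.resize(a,None,fx=.7,fy=.7);b=cv2.resize(b,None,fx=.7,fy=.7)
cv2.imwrite("pics/p7.png",np.vstack([a,b])[:600])
E
```

```text
time_s: 9.95
tool_pos: [0.532, 0.028, 0.0969]
orientation: [0.73, 0.684, -0.0, -0.0]
contact_force: [0.1, 0.3, 0.0]
grip_width: 0.0695
finger_force: 0.0
time_s: 10.95
tool_pos: [0.5175, -0.1857, 0.2367]
orientation: [0.731, 0.682, -0.001, 0.0]
contact_force: [-0.4, 0.6, -0.0]
grip_width: 0.0702
finger_force: 0.0
time_s: 11.35
tool_pos: [0.513, -0.2612, 0.2363]
orientation: [0.73, 0.683, 0.0, -0.001]
contact_force: [0.4, -0.3, -0.0]
grip_width: 0.07
finger_force: 0.0
```

View pics/p7.png

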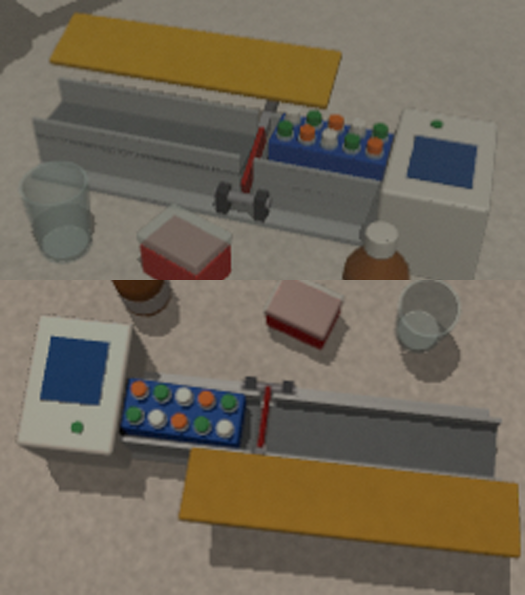

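The rack is home against the reader, at about (185,410) in the top view. The gate is up behind it at (265,415), the pedal is up, and the bystanders have not moved.

```bash
python3 -c "
from cell import manip
print(manip.close_job())"
```

```text
the job is handed in; nothing more can be done
None
```

The rack is loaded fully home against the reader, the gate has sprung up behind it, nothing beside the chute was touched, and the job was handed in at about 11.5 s of the 38 s allowed.

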